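# Lock a stone hold-down spindle with its jam nut

## Robot

A 7-joint arm with a two-finger parallel gripper is mounted at the origin on the work surface; the furniture and walls round the work are solid. World frame = base frame: x ahead of the robot, y to its left, z up, the work surface at z = 0. Lengths are in mm, angles in rad, forces in N, time in s.
With the tool pointing down it reaches from about 400 to 875 mm from the base axis. Payload 4.4 kg.
Tool frame: the origin (TCP) lies midway between the tips of the shut fingers; the grasp point (between the pads) lies grasp_offset behind it (grasp_offset is the distance from the TCP to the grasp point, in mm); z points along the fingers, y is the line along which they close (so a half turn about z gives the same grasp; the last joint's range is limited). The gripper opens to 85 mm and grips with 20 to 120 N. Pads are 22 mm wide; open, the fingers measure 114 mm over their backs; the gripper's body (76 mm by 85 mm) begins 54 mm behind the grasp point. The pads swing forward as they close: fully open they stand 13 mm farther back than shut.
Start: joints at [1.179, 0.628, 0.038, 1.517, -0.027, 0.996, -0.02], TCP at [208.072, -615.812, 209.413] pointing down, gripper open.
Joint ranges: [-3.06, 3.06], [-0.37, 2.12], [-1.25, 1.32], [0.18, 2.47], [-1.1, 4.24], [0.23, 1.98], [-2.94, 2.94]. Speed limits (rad/s): [2.57, 2.57, 3.14, 3.14, 3.14, 3.14, 3.14].

## Interface

Orientations are given as [roll, pitch, yaw] about the fixed x, y, z axes, in that order (R = Rz(yaw) Ry(pitch) Rx(roll)).
In Python, from cell import * gives the robot as it stands. The module is installed in compiled form; this text tells all that it offers.
- The arm moves only by the shell command python3 -m jog 'ROWS'. ROWS is a JSON object of lists of equal length, an entry for each row: "angular": the turn, a rotation vector about the tool's x, y, z in degrees, a list of three; "travel": the shift along the tool's x, y, z in cm, a list of three; "fingers": the closure, from 0 (fully open) to 1 (shut). In form: {"angular": [[rx, ry, rz], ...], "travel": [[tx, ty, tz], ...], "fingers": [fingers, ...]}. A call has 1 to 5 rows; each row is the pose to reach, as a shift and turn from the pose commanded when the call began, along the tool's axes at that moment; what a row does not reach only later rows make up. A row lasts 1/8 s, in which the tool goes at most 62.5 mm and 10.7 degrees, less where a joint would pass 70% of its speed; a pose out of reach is approached as far as the arm can. A call with a gripper value outside its range is refused whole. The fingers move at their own pace and stop on an object; the grip force is fixed at half the most. Time passes only in rows, so rows that repeat a pose let the fingers close. It gives the time, the measured TCP pose, the force and the opening at its end, in the units of the state.
- read_state(): the state, without advancing time (a new reading comes with each control period).
- get_image(name): name is "scene" or "top" or "wrist"; returns the picture (420x560x3 uint8, red, green, blue); there is no depth.
- camera_model(name): a dict with "mtx" (3x3 intrinsics, pixels), "T" (4x4, takes a point from camera to world coordinates). Camera axes: x right, y down, z forward; pixel columns grow to the right and rows downward; lengths in mm; the calibration is good to about 2 mm. A picture is of the moment at which its call begins: read the wrist's pose just before it. camera_model takes no time and is no camera call; for the wrist camera it gives the pose at the moment of the call.
- finish_job(): hands the job in, once; it reports no verdict.
The state is a dict: "clock": time; "qpos": joint angles; "qd": joint speeds; "tau": joint torques, N m; "eef_pos": TCP position; "tool_rot": TCP orientation; "force": force on the tool from outside, world axes, zero at the start; "torque": the same for the moment, N m; "width": finger opening in mm.
Only numpy, scipy, OpenCV 4.12 (cv2) and the standard library are available. Lean on these libraries where they do the work, as an engineer would, in place of code of your own. Each camera call takes 0.05 s, during which the arm holds its last target. There are 200 camera calls.

## Task

The small stone under the green hold-down clamp is about to be chiselled. Turn the spindle clockwise by its square head until its pad bears on the stone with a light but definite pressure, then run the brass wing nut down the thread against the shims on the clamp's boss and tighten it firmly by hand, so that hammering cannot shake the setting loose. Do not crush the stone or strain the nut, leave the stone and the tools lying round it where they are, and let go of everything.

Things in the scene. Friction and masses are not known exactly. Their poses are not given: they have to be found in the camera images.
- clamp: Green steel hold-down clamp, bolted down, immovable. Origin on the spindle axis at the table; z up, x along the arm towards the column. Foot plate 230x120x10 mm (x -70 to +160), column at x 110 to 146, arm 32 mm wide, its top at z 92, threaded boss of 37 mm diameter round the axis, its flat top at z 101. Nothing of the frame is higher. Both threads are right-handed with 4 mm pitch.
- boss_top (a point): Centre of the boss's flat top face, on the spindle axis (101 mm above the table). Thin shim washers of 34 mm diameter lie on it round the spindle, fast in place; their number differs each time, so the stack that the wing nut must bear on is 0.5 to 5 mm thick.
- spindle: Steel screw, 16 mm thick, through the boss. Origin on the axis at the underside of its 25 mm pad; z up. Clockwise from above lowers it 4 mm a turn. The pad starts 0.6 to 1.3 mm above the stone (top 38 mm above the table). Torque about 0.05 N m while free, 0.10 at 10 N on the stone, 0.15 at 30 N, little more above; these are reached 0.7 and 1.2 rad after first touch, 50 N 1.5 rad, 80 N 1.9 rad. Aim at 20 to 50 N; 80 N crumbles the stone.
- screw_head (a point): Centre of the dark square head on top of the spindle, on the axis, 114 mm above the spindle's origin: 22 mm across flats, 31 mm across corners, 26 mm high, flats square to the spindle's x and y. Below it a collar of 21 mm diameter. It turns with the spindle.
- lock_nut: Brass wing nut on the spindle above the boss, 101 mm over its wings. Origin on the axis at its bearing face; z up; wings along its +x and -x. Clockwise from above lowers it 4 mm a turn, almost freely (0.05 N m). It starts 5.5 to 7 mm above the boss. On the shims the torque climbs by about 0.07 N m per 0.1 rad, and it stays where left. Right is 0.42 to 0.6 N m (10 to 15 N across a wing, 40 mm out); 0.75 N m strains it.
- wing_a (a point): Middle of one wing of the nut, 40 mm from the axis, 13 mm above the nut's bearing face. The wing is an upright fin 9 mm thick from 5 to 21 mm above the bearing face, ending in a round post of 12 mm diameter at 44.5 mm from the axis.
- wing_b (a point): The same point on the opposite wing.
- stone: The loose stone to be held, a rough light block of 44x64x28 mm lying on the foot plate under the pad. Origin at the centre of its underside, z up.
- mallet: Grey bell mallet with wooden handle, 68x199x68 mm, lying beside the clamp; origin under its middle, long axis y. Leave it.
- flat_chisel: Flat steel stone chisel, 28x190x14 mm, lying beside the clamp; origin under its middle, long axis y. Leave it.
- claw_chisel: Claw-edged steel stone chisel, 18x180x14 mm, lying beside the clamp; origin under its middle, long axis y. Leave it.
- wedge: Beech wedge, 32x85x20 mm, lying in front of the clamp; origin under its middle, long axis y. Leave it.

How it is judged (in metres and radians):
On the way, in this order (a step that is already met when the one before it is completed fails the run):
1. the spindle's pad bears on the stone with more than 10 N (contact force between spindle and stone above 10 N), for 0.3 s.
2. the wing nut is clamped against the shims on the boss with more than 30 N (contact force between lock_nut and clamp above 30 N), for 0.3 s.
At the end, for the whole second after the job is handed in: The pad still presses the stone with 10 to 80 N, the nut still presses the shims on the boss with 25 to 110 N, both are still, and the stone lies within 8 mm of where it was (contact force between spindle and stone between 10 and 80 N and contact force between lock_nut and clamp between 25 and 110 N and distance of stone from where it was at the start of the episode below 0.008 m and angular speed of each of lock_nut, spindle below 0.1 rad/s); the robot touches nothing.
It fails at once if the stone is pressed by the spindle with more than 80 N (its edge crumbles) (contact force between spindle and stone above 80 N).
It fails at once if the nut is tightened to more than 110 N of clamping force (the brass thread is strained) (contact force between lock_nut and clamp above 110 N).
It fails at once if the stone is shifted by more than 15 mm (distance of stone from where it was at the start of the episode above 0.015 m).
It fails at once if the clamp frame is hit or leaned on with more than 25 N (contact force between the arm and clamp above 25 N).
It fails at once if one of the tools lying round the clamp is moved by more than 25 mm (distance of any of mallet, flat_chisel, claw_chisel, wedge from where it was at the start of the episode above 0.025 m).
It also fails if it takes over 72 s, if anything falls off the work surface, if the arm or the gripper's body presses on something with over 40 N, if the wrist force passes 120 N, or if a joint passes its speed limit or range.

## Working session

There is one attempt and no reset: what is moved stays moved. The work goes in short steps, Python scripts to look and compute and a shell command to move; the robot and the scene stay as the last step left them, time stands still between calls to the robot, and variables do not carry over. Pictures are saved under pics/ and viewed, on a budget of 10 in all, crops included, one or two more only if the job needs it, and the job is handed in when it is done.

```bash
mkdir -p pics
python3 - <<'E'
from cell import *
import cv2,numpy as np
s=read_state();print({k:np.round(v,3).tolist() for k,v in s.items()})
try: print(grasp_offset)
except Exception as e: print(e)
a=get_image("scene");b=get_image("top")
for n,i in(("scene",a),("top",b)):
    cv2.imwrite(f"pics/{n}0.png",i[:,:,::-1]);m=camera_model(n);print(n,np.round(m["mtx"],1).tolist(),np.round(m["T"],3).tolist())
E
```

```text
{'clock': 0.0, 'qpos': [1.179, 0.629, 0.038, 1.518, -0.027, 0.996, -0.02], 'qd': [-0.001, -0.001, -0.0, -0.0, -0.002, -0.0, 0.001], 'tau': [0.0, -56.341, 1.226, -19.345, 0.011, 0.01, -0.0], 'eef_pos': [207.857, -615.174, 208.502], 'tool_rot': [-3.14, 0.0, 0.326], 'force': [-0.403, 0.607, 0.101], 'torque': [-0.048, -0.002, -0.045], 'width': 85.488}
18.700000000000003
scene [[403.5, 0.0, 287.6], [0.0, 403.5, 211.8], [0.0, 0.0, 1.0]] [[-0.535, -0.546, 0.645, -46.982], [-0.845, 0.336, -0.416, 409.292], [0.01, -0.768, -0.641, 656.041], [0.0, 0.0, 0.0, 1.0]]
top [[426.3, 0.0, 281.0], [0.0, 426.3, 208.5], [0.0, 0.0, 1.0]] [[0.112, -0.969, 0.222, 296.227], [-0.994, -0.11, 0.023, 34.854], [0.002, -0.223, -0.975, 994.838], [0.0, 0.0, 0.0, 1.0]]
```

View pics/scene0.png

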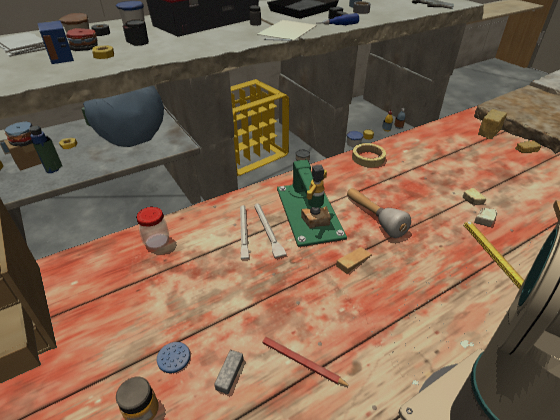

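View pics/top0.png

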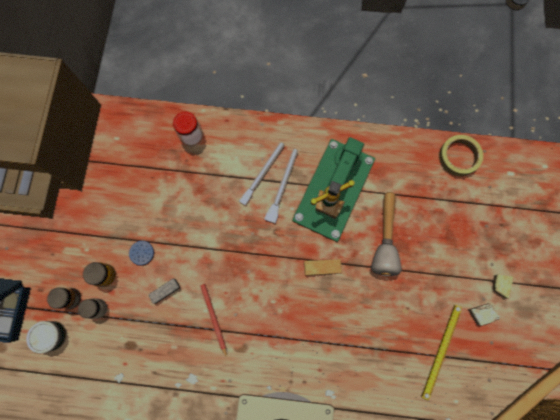

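The scene view shows the clamp at about (315,205). In the top view its head is near (334,190), the wings run from (312,202) to (354,184), and the column is at (350,155). The mallet lies to the right, the chisels to the left and the wedge in front.

```bash
cat > h.py <<'E'
import numpy as np,cv2
from cell import *
def ray(cm,uv,z):
    K,T=cm["mtx"],cm["T"];uv=np.atleast_2d(np.array(uv,float))
    d=np.c_[uv,np.ones(len(uv))]@np.linalg.inv(K).T@T[:3,:3].T
    o=T[:3,3];return o+d*((z-o[2])/d[:,2])[:,None]
def px(cm,P):
    T=cm["T"];p=(np.atleast_2d(P)-T[:3,3])@T[:3,:3];p=p@cm["mtx"].T;return p[:,:2]/p[:,2:]
E
python3 - <<'E'
from h import *
i=cv2.imread("pics/top0.png");c=camera_model("top")
hsv=cv2.cvtColor(i,cv2.COLOR_BGR2HSV)
g=cv2.inRange(hsv,(60,90,30),(95,255,255));n,l,st,ce=cv2.connectedComponentsWithStats(g)
k=[j for j in range(1,n) if 280<ce[j][0]<390 and 120<ce[j][1]<250]
m=np.isin(l,k).astype(np.uint8);ys,xs=np.nonzero(m)
P=ray(c,np.c_[xs,ys],10)[:,:2].astype(np.float32)
r=cv2.minAreaRect(P);print(r)
h=px(c,[0,0,0])
y=cv2.inRange(hsv[150:230,290:380],(18,140,60),(35,255,255));ys,xs=np.nonzero(y);print(len(xs))
Q=ray(c,np.c_[xs+290,ys+150],125);print(Q.mean(0),cv2.minAreaRect(Q[:,:2].astype(np.float32)))
print(ray(c,[334,188],166))
cr=cv2.resize(i[130:245,280:390],None,fx=5,fy=5,interpolation=cv2.INTER_CUBIC);cv2.imwrite("pics/crop1.png",cr)
E
```

```text
((593.7415161132812, -66.23838806152344), (115.21561431884766, 248.7233123779297), 70.67413330078125)
261
[538.2274937 -46.355683  125.       ] ((536.7314453125, -50.61073684692383), (37.29363250732422, 99.84661102294922), 24.596105575561523)
[[538.83882651 -47.05287674 166.        ]]
```

View pics/crop1.png

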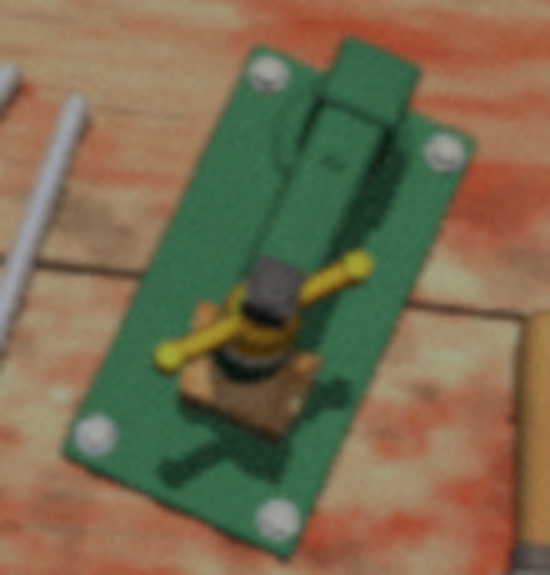

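```bash
python3 -m jog '{"angular":[[0,0,0],[0,0,0],[0,0,0],[0,0,0],[0,0,0]],"travel":[[4.2,-3.7,-2],[8.5,-7.4,-4],[12.7,-11,-6],[17,-14.7,-8],[21.2,-18.4,-8]],"fingers":[0,0,0,0,0]}'
python3 -m jog '{"angular":[[0,0,0],[0,0,0],[0,0,0],[0,0,0],[0,0,0]],"travel":[[4.5,-3.9,0],[9,-7.8,0],[13.5,-11.7,0],[18,-15.6,0],[22.5,-19.5,0]],"fingers":[0,0,0,0,0]}'
python3 -m jog '{"angular":[[0,0,0],[0,0,0],[0,0,0]],"travel":[[3,-2.6,0],[6,-5.2,0],[6,-5.2,0]],"fingers":[0,0,0]}'
python3 - <<'E'
from h import *
s=read_state();print(s["clock"],s["eef_pos"],s["tool_rot"],np.round(s["qpos"],2),s["torque"])
c=camera_model("wrist");i=get_image("wrist");cv2.imwrite("pics/w1.png",i[:,:,::-1])
np.savez("w1.npz",**c)
print(np.round(c["mtx"],1).tolist(),np.round(c["T"],3).tolist(),px(c,[[540,-48,166],[540,-48,120]]))
E
```

```text
clock: 0.72
eef_pos: [351.5, -372.6, 290.8]
tool_rot: [3.139, -0.002, 0.326]
force: [1.2, -0.2, -0.1]
width: 85.6
clock: 1.35
eef_pos: [501.3, -115.2, 289.3]
tool_rot: [3.142, 0.0, 0.326]
force: [0.7, 0.2, 0.0]
width: 85.3
clock: 1.72
eef_pos: [542.0, -44.4, 288.9]
tool_rot: [-3.14, -0.001, 0.332]
force: [-0.2, -0.4, 0.7]
width: 85.4
1.725 [541.96310618 -44.36361331 288.87526095] [-3.13953342e+00 -5.62960551e-04  3.31955316e-01] [ 0.11  0.39 -0.12  1.71  0.05  1.05 -1.26] [-0.02132646  0.00112946 -0.00307521]
[[290.9, 0.0, 279.3], [0.0, 290.9, 204.5], [0.0, 0.0, 1.0]] [[0.327, -0.908, -0.262, 609.323], [-0.945, -0.315, -0.088, -19.955], [-0.002, 0.276, -0.961, 453.089], [0.0, 0.0, 0.0, 1.0]] [[283.69836931 197.05837943]
 [283.21859128 187.1676984 ]]
```

View pics/w1.png

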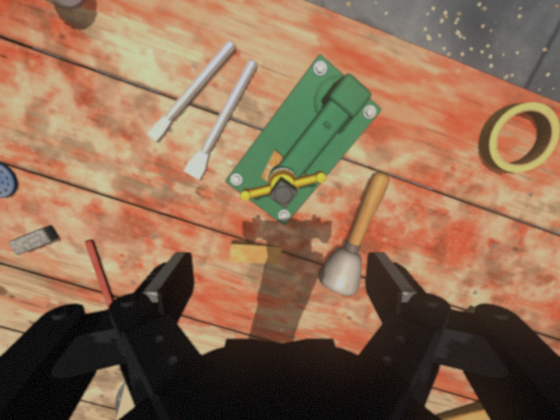

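The wrist view shows the head near (284,190) and the wing posts at (246,196) and (321,177). I'll lower the tool for a closer measurement.

```bash
python3 -m jog '{"angular":[[0,0,0],[0,0,0],[0,0,0]],"travel":[[0,0,4],[0,0,7],[0,0,7]],"fingers":[0,0,0]}'
python3 - <<'E'
from h import *
s=read_state();print(s["eef_pos"],s["tool_rot"])
c=camera_model("wrist");i=get_image("wrist")[:,:,::-1];np.savez("w2.npz",**c);cv2.imwrite("pics/w2full.png",i)
u=px(c,[[540,-48,166]])[0].astype(int);x0,y0=u-[75,60];print(x0,y0,u)
cv2.imwrite("pics/w2.png",cv2.resize(i[max(y0,0):y0+120,x0:x0+150],None,fx=5,fy=5,interpolation=cv2.INTER_CUBIC))
E
```

```text
clock: 2.15
eef_pos: [538.5, -50.0, 217.5]
tool_rot: [-3.14, 0.006, 0.324]
force: [0.2, -0.7, 0.3]
width: 85.5
[538.52464069 -49.96708909 217.5294197 ] [-3.14031263  0.00552948  0.32370906]
204 153 [279 213]
```

View pics/w2.png

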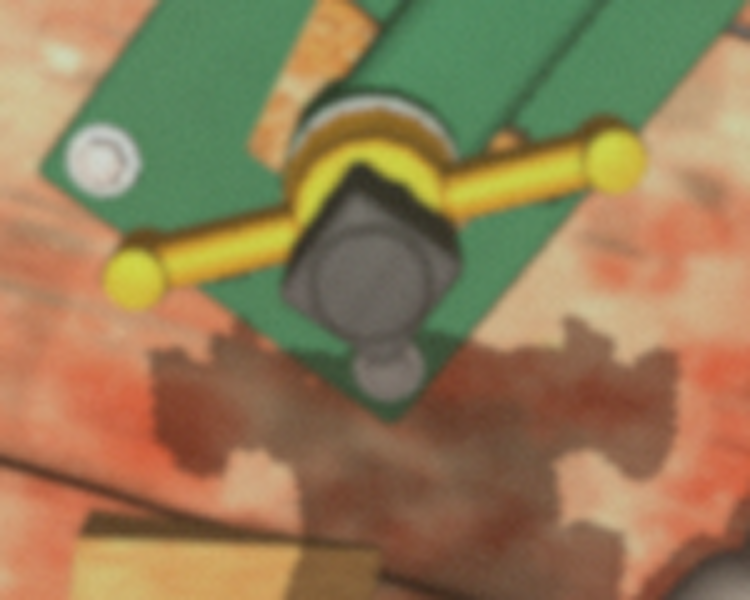

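Run:
```python
from h import *
c=np.load("w2.npz")
f=lambda p,z:ray(c,np.array(p)/5+[204,153],z)[:,:2]
# 5x crop: shift half pixel
C=f([[372,284],[284,285],[462,262],[374,348],[362,205]],165.5);print("head",C.round(1).tolist())
d=C[1:]-C[0];print(np.hypot(*d.T),np.degrees(np.arctan2(d[:,1],d[:,0])))
P=f([[134,278],[615,158]],127);print("posts",P,P.mean(0),np.degrees(np.arctan2(*(P[1]-P[0])[::-1])),np.hypot(*(P[1]-P[0])))
print("TCP px",px(c,[[538.5,-50,217.5]]))
```

```text
head [[542.4, -46.3], [537.9, -33.4], [550.2, -58.4], [532.5, -50.0], [553.9, -40.8]]
[13.68894574 14.38542987 10.57141357 12.76053363] [ 109.33576103  -56.98222835 -159.71616983   25.46389978]
posts [[518.0172878   -8.35998194]
 [567.09982549 -83.61551033]] [542.55855664 -45.98774613] -56.88713824894394 89.84703701304427
TCP px [[281.707431   242.91477949]]
```

```bash
python3 -m jog '{"angular":[[0,0,-10.3],[0,0,-20.6],[0,0,-30.9],[0,0,-41.2],[0,0,-51.4]],"travel":[[0.5,-0.24,1],[0.5,-0.24,2],[0.5,-0.24,3],[0.5,-0.24,3],[0.5,-0.24,3]],"fingers":[0,0,0,0,0]}'
python3 -m jog '{"angular":[[0,0,0],[0,0,0]],"travel":[[0,0,0],[0,0,0]],"fingers":[0,0]}'
python3 - <<'E'
from h import *
s=read_state();print(s["eef_pos"],np.degrees(s["tool_rot"]),s["qpos"],s["torque"],s["tau"])
c=camera_model("wrist");i=get_image("wrist")[:,:,::-1];np.savez("w3.npz",**c);cv2.imwrite("pics/w3full.png",i)
s=read_state();print(s["eef_pos"],s["torque"],s["tau"][6])
u=px(c,[[542.5,-46.1,165.5],[542.5,-46.1,110]]);print(u)
x0,y0=u[0].astype(int)-[75,80];print(x0,y0)
cv2.imwrite("pics/w3.png",cv2.resize(i[max(y0,0):y0+120,x0:x0+150],None,fx=5,fy=5,interpolation=cv2.INTER_CUBIC))
E
```

```text
clock: 2.82
eef_pos: [546.0, -45.6, 191.1]
tool_rot: [3.139, 0.0, 1.227]
force: [-1.2, -0.8, 0.1]
width: 85.8
clock: 3.08
eef_pos: [545.5, -45.1, 190.3]
tool_rot: [3.14, -0.0, 1.219]
force: [-0.2, 0.9, 0.0]
width: 85.4
[545.46590375 -45.14054799 190.32491137] [ 1.79907452e+02 -9.88169922e-04  6.98463639e+01] [ 0.26703265  0.52218998 -0.35162083  1.82284911  0.23453643  0.83571163
 -0.55120665] [-0.01618149 -0.00819331  0.01675846] [ 1.87284881e-01 -4.71037996e+01 -3.33786875e+00 -1.67403048e+01
  1.81820715e-02 -1.10603032e-03  2.23306277e-03]
[545.34772161 -45.0075135  190.13041671] [-0.02775631 -0.01876931 -0.02448708] -0.013922122016083449
[[275.2809153  231.91662934]
 [276.04839003 208.71950773]]
200 151
```

View pics/w3.png

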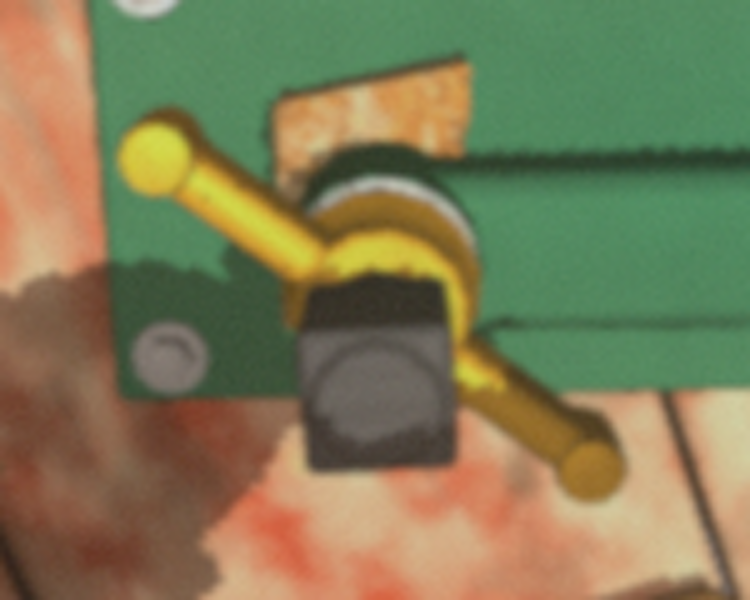

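The head, with its top centred at crop (378,398), is square to the gripper. J7 needs to start from its positive side, so I'll turn back half a turn (same grasp) before gripping.

```bash
python3 -m jog '{"angular":[[0,0,-10.6],[0,0,-21.2],[0,0,-31.8],[0,0,-42.4],[0,0,-53]],"travel":[[0,0,0],[0,0,0],[0,0,0],[0,0,0],[0,0,0]],"fingers":[0,0,0,0,0]}' >/dev/null
python3 -m jog '{"angular":[[0,0,-10.6],[0,0,-21.2],[0,0,-31.8],[0,0,-42.4],[0,0,-53]],"travel":[[0,0,0],[0,0,0],[0,0,0],[0,0,0],[0,0,0]],"fingers":[0,0,0,0,0]}' >/dev/null
python3 -m jog '{"angular":[[0,0,-10.6],[0,0,-21.2],[0,0,-31.8],[0,0,-42.4],[0,0,-53]],"travel":[[0,0,0],[0,0,0],[0,0,0],[0,0,0],[0,0,0]],"fingers":[0,0,0,0,0]}'
python3 -m jog '{"angular":[[0,0,-10.6],[0,0,-21],[0,0,-21],[0,0,-21]],"travel":[[0,0,0],[0,0,0],[0,0,0],[0,0,0]],"fingers":[0,0,0,0]}'
cat > st.py <<'E'
from h import *
s=read_state();R=s["tool_rot"];d=np.array([542.5,-46.1,0])-s["eef_pos"];y=R[2];c,n=np.cos(y),np.sin(y)
print("t",round(s["clock"],2),"tcp",np.round(s["eef_pos"],1),"rpy",np.degrees(R).round(1),"q",np.round(s["qpos"],2),"tq",np.round(s["torque"],3),"F",np.round(s["force"],1),"tau7",round(s["tau"][6],3),"to axis tool xy mm",np.round([d[0]*c+d[1]*n,d[0]*n-d[1]*c],1),"w",round(s["width"],1))
E
python3 st.py
```

```text
clock: 5.0
eef_pos: [545.0, -44.9, 189.4]
tool_rot: [-3.141, -0.001, -2.281]
force: [-0.1, -0.2, 0.1]
width: 85.5
clock: 5.5
eef_pos: [545.0, -44.7, 189.4]
tool_rot: [-3.142, -0.0, -1.922]
force: [0.8, 0.2, 0.0]
width: 85.4
t 5.5 tcp [545.  -44.7 189.4] rpy [-180.    -0.  -110.1] q [ 0.72  0.77 -1.18  1.81  0.8   1.13  2.05] tq [-0.009  0.023 -0.028] F [0.8 0.2 0. ] tau7 -0.006 to axis tool xy mm [2.2 1.8] w 85.4
```

```bash
python3 -m jog '{"angular":[[0,0,0],[0,0,0],[0,0,0],[0,0,0]],"travel":[[0.22,0.18,2],[0.22,0.18,4],[0.22,0.18,5.3],[0.22,0.18,5.3]],"fingers":[0,0,0,0]}'
python3 st.py
python3 -m jog '{"angular":[[0,0,0],[0,0,0],[0,0,0],[0,0,0],[0,0,0]],"travel":[[0,0,0],[0,0,0],[0,0,0],[0,0,0],[0,0,0]],"fingers":[0.4,0.7,1,1,1]}'
python3 -m jog '{"angular":[[0,0,0],[0,0,0],[0,0,0],[0,0,0]],"travel":[[0,0,0],[0,0,0],[0,0,0],[0,0,0]],"fingers":[1,1,1,1]}'
python3 st.py
```

```text
clock: 6.0
eef_pos: [541.6, -46.0, 134.9]
tool_rot: [3.139, -0.001, -1.919]
force: [0.4, -0.1, 0.1]
width: 85.6
t 6.0 tcp [541.6 -46.  134.9] rpy [ 179.9   -0.  -109.9] q [ 0.69  0.83 -1.12  1.87  0.88  1.04  1.99] tq [ 0.006 -0.005  0.015] F [ 0.4 -0.1  0.1] tau7 -0.064 to axis tool xy mm [-0.2 -0.9] w 85.6
clock: 6.62
eef_pos: [542.2, -45.8, 137.1]
tool_rot: [3.142, -0.0, -1.919]
force: [-2.2, 0.8, 5.7]
width: 20.1
clock: 7.12
eef_pos: [542.3, -45.8, 137.1]
tool_rot: [3.142, -0.0, -1.919]
force: [-2.1, -0.8, 6.4]
width: 20.0
t 7.12 tcp [542.3 -45.8 137.1] rpy [ 180.    -0.  -109.9] q [ 0.69  0.83 -1.12  1.87  0.88  1.04  1.99] tq [-0.023  0.541 -0.069] F [-2.1 -0.8  6.4] tau7 0.059 to axis tool xy mm [ 0.2 -0.3] w 20.0
```

```bash
cat > q.py <<'E'
from cell import *
import numpy as np
s=read_state();print("yaw %.1f tz %.3f tau7 %.3f q7 %.2f Fz %.1f F %.1f %.1f w %.1f z %.1f"%(np.degrees(s["tool_rot"][2]),s["torque"][2],s["tau"][6],s["qpos"][6],s["force"][2],*s["force"][:2],s["width"],s["eef_pos"][2]))
E
J="python3 -m jog"
python3 -m jog '{"angular":[[0,0,8]],"travel":[[0,0,0]],"fingers":[1]}'>/dev/null; python3 q.py
python3 -m jog '{"angular":[[0,0,8]],"travel":[[0,0,0]],"fingers":[1]}'>/dev/null; python3 q.py
python3 -m jog '{"angular":[[0,0,8]],"travel":[[0,0,0]],"fingers":[1]}'>/dev/null; python3 q.py
python3 -m jog '{"angular":[[0,0,8]],"travel":[[0,0,0]],"fingers":[1]}'>/dev/null; python3 q.py
python3 -m jog '{"angular":[[0,0,8]],"travel":[[0,0,0]],"fingers":[1]}'>/dev/null; python3 q.py
python3 -m jog '{"angular":[[0,0,8]],"travel":[[0,0,0]],"fingers":[1]}'>/dev/null; python3 q.py
python3 st.py
```

```text
yaw -118.1 tz 0.057 tau7 1.258 q7 1.86 Fz 4.2 F -1.3 -1.5 w 20.1 z 137.0
yaw -126.2 tz 0.057 tau7 0.951 q7 1.74 Fz 3.1 F -0.9 0.4 w 19.8 z 136.9
yaw -134.2 tz 0.004 tau7 0.938 q7 1.63 Fz 1.3 F -0.1 0.1 w 19.9 z 136.9
yaw -142.2 tz 0.066 tau7 0.930 q7 1.51 Fz 0.5 F 0.8 -0.2 w 19.6 z 136.8
yaw -150.2 tz 0.051 tau7 0.922 q7 1.39 Fz -1.0 F -0.4 -2.0 w 19.9 z 136.7
yaw -158.2 tz 0.076 tau7 0.914 q7 1.27 Fz -1.3 F 1.9 -1.1 w 19.9 z 136.7
t 7.88 tcp [543.2 -46.7 136.7] rpy [-1.799e+02  1.000e-01 -1.582e+02] q [ 0.6   0.74 -0.92  1.87  0.74  0.92  1.27] tq [-0.275 -0.227  0.076] F [ 1.9 -1.1 -1.3] tau7 0.914 to axis tool xy mm [0.4 0.9] w 19.9
```

```bash
python3 -m jog '{"angular":[[0,0,8]],"travel":[[0,0,0.01]],"fingers":[1]}'>/dev/null; python3 q.py
python3 -m jog '{"angular":[[0,0,8]],"travel":[[0,0,0.01]],"fingers":[1]}'>/dev/null; python3 q.py
python3 -m jog '{"angular":[[0,0,8]],"travel":[[0,0,0.01]],"fingers":[1]}'>/dev/null; python3 q.py
python3 -m jog '{"angular":[[0,0,8]],"travel":[[0,0,0.01]],"fingers":[1]}'>/dev/null; python3 q.py
python3 -m jog '{"angular":[[0,0,8]],"travel":[[0,0,0.01]],"fingers":[1]}'>/dev/null; python3 q.py
python3 -m jog '{"angular":[[0,0,8]],"travel":[[0,0,0.01]],"fingers":[1]}'>/dev/null; python3 q.py
python3 -m jog '{"angular":[[0,0,0],[0,0,0]],"travel":[[0,0,0],[0,0,0]],"fingers":[1,1]}'>/dev/null; python3 q.py
python3 st.py
```

```text
yaw -166.2 tz 0.066 tau7 0.909 q7 1.16 Fz -0.1 F 1.2 -2.7 w 20.0 z 136.6
yaw -174.2 tz 0.073 tau7 0.903 q7 1.04 Fz -1.1 F 1.3 -1.7 w 19.7 z 136.5
yaw 177.8 tz 0.028 tau7 0.897 q7 0.93 Fz 0.2 F 1.0 -3.4 w 19.9 z 136.4
yaw 169.8 tz 0.064 tau7 0.891 q7 0.82 Fz -0.0 F 1.6 -4.3 w 20.0 z 136.3
yaw 161.8 tz 0.058 tau7 0.880 q7 0.70 Fz -0.3 F 0.7 -4.4 w 20.2 z 136.2
yaw 153.8 tz 0.148 tau7 0.858 q7 0.59 Fz 0.2 F 0.6 -4.1 w 20.2 z 136.1
yaw 154.2 tz -0.101 tau7 0.058 q7 0.60 Fz 1.5 F 1.7 -6.3 w 20.4 z 136.1
t 8.88 tcp [543.2 -48.  136.1] rpy [-1.799e+02  1.000e-01  1.542e+02] q [ 0.48  0.66 -0.7   1.87  0.58  0.82  0.6 ] tq [-1.193 -0.343 -0.101] F [ 1.7 -6.3  1.5] tau7 0.058 to axis tool xy mm [1.4 1.4] w 20.4
```

```bash
python3 -m jog '{"angular":[[0,0,0],[0,0,0]],"travel":[[-0.05,-0.1,0.05],[-0.1,-0.2,0.05]],"fingers":[1,1]}'>/dev/null; python3 q.py
python3 -m jog '{"angular":[[0,0,8]],"travel":[[0,0,0.01]],"fingers":[1]}'>/dev/null; python3 q.py
python3 -m jog '{"angular":[[0,0,8]],"travel":[[0,0,0.01]],"fingers":[1]}'>/dev/null; python3 q.py
python3 -m jog '{"angular":[[0,0,8]],"travel":[[0,0,0.01]],"fingers":[1]}'>/dev/null; python3 q.py
python3 -m jog '{"angular":[[0,0,8]],"travel":[[0,0,0.01]],"fingers":[1]}'>/dev/null; python3 q.py
python3 st.py
```

```text
yaw 154.2 tz -0.138 tau7 0.055 q7 0.60 Fz 4.8 F 0.5 -1.2 w 19.7 z 136.1
yaw 146.0 tz 0.106 tau7 1.110 q7 0.48 Fz 6.0 F -0.7 -2.1 w 20.1 z 136.0
yaw 138.0 tz 0.130 tau7 0.796 q7 0.37 Fz 7.3 F -1.0 -3.5 w 20.1 z 136.0
yaw 130.0 tz 0.141 tau7 0.758 q7 0.26 Fz 6.8 F -2.5 -2.9 w 19.8 z 135.9
yaw 122.0 tz 0.177 tau7 0.724 q7 0.15 Fz 7.8 F -1.7 -4.0 w 20.2 z 135.8
t 9.62 tcp [542.7 -48.8 135.8] rpy [-1.80e+02  1.00e-01  1.22e+02] q [ 0.39  0.63 -0.55  1.88  0.46  0.76  0.15] tq [-0.731  0.397  0.177] F [-1.7 -4.   7.8] tau7 0.724 to axis tool xy mm [2.3 1.3] w 20.2
```

```bash
python3 -m jog '{"angular":[[0,0,6]],"travel":[[0,0,-0.1]],"fingers":[1]}'>/dev/null; python3 q.py
python3 -m jog '{"angular":[[0,0,6]],"travel":[[0,0,-0.08]],"fingers":[1]}'>/dev/null; python3 q.py
python3 -m jog '{"angular":[[0,0,1]],"travel":[[0,0,0]],"fingers":[1]}'>/dev/null; python3 q.py
python3 -m jog '{"angular":[[0,0,1]],"travel":[[0,0,0]],"fingers":[1]}'>/dev/null; python3 q.py
python3 -m jog '{"angular":[[0,0,0]],"travel":[[0,0,0]],"fingers":[1]}'>/dev/null; python3 q.py
python3 -m jog '{"angular":[[0,0,0],[0,0,0]],"travel":[[0,0,0],[0,0,0]],"fingers":[1,1]}'>/dev/null; python3 q.py
```

```text
yaw 116.0 tz 0.207 tau7 0.426 q7 0.07 Fz -4.5 F 0.6 -4.0 w 20.1 z 135.9
yaw 110.1 tz 0.125 tau7 0.490 q7 -0.01 Fz -10.6 F 2.1 -3.1 w 19.7 z 136.0
yaw 109.2 tz 0.106 tau7 -0.196 q7 -0.02 Fz -6.4 F 2.2 -4.5 w 19.6 z 135.9
yaw 108.2 tz 0.195 tau7 -0.068 q7 -0.04 Fz -9.2 F 2.5 -4.0 w 19.7 z 135.9
yaw 108.1 tz 0.126 tau7 -0.143 q7 -0.04 Fz -9.9 F 2.5 -3.4 w 19.7 z 135.9
yaw 108.1 tz 0.108 tau7 -0.122 q7 -0.04 Fz -10.8 F 2.8 -4.9 w 19.3 z 135.9
```

```bash
sed -i 's/542.5,-46.1/541.8,-47.3/' st.py
python3 -m jog '{"angular":[[0,0,0],[0,0,0],[0,0,0],[0,0,0],[0,0,0]],"travel":[[0,0,0.08],[0,0,0.08],[0,0,0.08],[0,0,0.08],[0,0,0.08]],"fingers":[1,0.5,0.1,0.1,0.1]}'; python3 st.py
cat > w.py <<'E'
from h import *
import sys
c=camera_model("wrist");i=get_image("wrist")[:,:,::-1];cv2.imwrite(f"pics/{sys.argv[1]}.png",i)
hsv=cv2.cvtColor(i,cv2.COLOR_BGR2HSV);m=cv2.inRange(hsv,(20,130,50),(33,255,255))
ys,xs=np.nonzero(m);Q=ray(c,np.c_[xs,ys],float(sys.argv[2]))[:,:2];r=np.hypot(*(Q-[541.8,-47.3]).T);Q=Q[r<60]
v=Q.mean(0);w=np.linalg.svd(Q-v,full_matrices=False)[2][0];t=(Q-v)@w
print("n",len(Q),"mean",v.round(1),"ang",np.degrees(np.arctan2(w[1],w[0])).round(1),"ends",t.min(),t.max(),cv2.minAreaRect(Q.astype(np.float32)))
E
python3 w.py w4 124
```

```text
clock: 11.12
eef_pos: [542.7, -47.7, 136.2]
tool_rot: [3.141, -0.0, 1.887]
force: [-0.3, 0.3, 0.2]
width: 76.4
t 11.12 tcp [542.7 -47.7 136.2] rpy [180.   -0.  108.1] q [ 0.35  0.61 -0.48  1.88  0.4   0.74 -0.04] tq [-0.004  0.008  0.029] F [-0.3  0.3  0.2] tau7 0.0 to axis tool xy mm [ 0.7 -0.7] w 76.4
n 1491 mean [537.8 -34.9] ang -56.7 ends -39.110163061906846 64.94146017148613 ((545.822998046875, -45.745094299316406), (36.13759231567383, 102.42381286621094), 21.51146125793457)
```

View pics/w4.png

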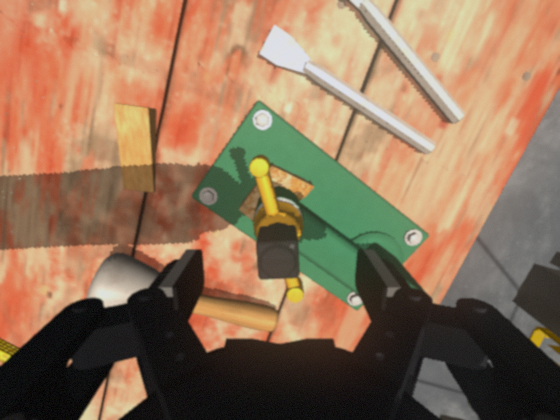

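The wing posts at (260,167) and (294,289) show the nut has not turned, and the gripper let go cleanly. Next I use the open fingers as a fork on both wings: lower, then turn clockwise, with a torque guard between moves.

```bash
cat > chk.py <<'E'
from cell import *
import numpy as np,sys
s=read_state();t=s["torque"][2];f=s["force"];print("t %.1f yaw %.1f tz %.3f q7 %.2f F %s xyz %s"%(s["clock"],np.degrees(s["tool_rot"][2]),t,s["qpos"][6],f.round(1),s["eef_pos"].round(1)))
sys.exit(int(abs(t)>0.2 or np.linalg.norm(f)>12))
E
python3 -m jog '{"angular":[[0,0,0],[0,0,0],[0,0,0],[0,0,0]],"travel":[[0.07,-0.07,1],[0.07,-0.07,2.2],[0.07,-0.07,3.4],[0.07,-0.07,3.4]],"fingers":[0.1,0.1,0.1,0.1]}'; python3 chk.py &&
python3 -m jog '{"angular":[[0,0,10],[0,0,20],[0,0,30]],"travel":[[0,0,0],[0,0,0],[0,0,0]],"fingers":[0.1,0.1,0.1]}' >/dev/null; python3 chk.py &&
python3 -m jog '{"angular":[[0,0,8],[0,0,16]],"travel":[[0,0,0],[0,0,0]],"fingers":[0.1,0.1]}' >/dev/null; python3 chk.py &&
python3 -m jog '{"angular":[[0,0,8],[0,0,16]],"travel":[[0,0,0],[0,0,0]],"fingers":[0.1,0.1]}' >/dev/null; python3 chk.py &&
python3 -m jog '{"angular":[[0,0,8],[0,0,16]],"travel":[[0,0,0],[0,0,0]],"fingers":[0.1,0.1]}' >/dev/null; python3 chk.py &&
python3 -m jog '{"angular":[[0,0,8],[0,0,16]],"travel":[[0,0,0],[0,0,0]],"fingers":[0.1,0.1]}' >/dev/null; python3 chk.py && python3 w.py w5 124
```

```text
clock: 11.68
eef_pos: [540.6, -47.8, 100.5]
tool_rot: [-3.139, -0.001, 1.886]
force: [0.1, -0.7, 0.7]
width: 77.0
t 11.7 yaw 108.1 tz -0.019 q7 -0.07 F [ 0.1 -0.7  0.7] xyz [540.6 -47.8 100.5]
t 12.1 yaw 77.7 tz 0.005 q7 -0.47 F [ 0.8 -0.6 -0. ] xyz [541.9 -47.7 102.1]
t 12.3 yaw 61.8 tz 0.014 q7 -0.67 F [ 0.1  0.2 -0.2] xyz [541.9 -47.6 102.1]
t 12.6 yaw 45.8 tz -0.033 q7 -0.87 F [ 0.1  1.  -0.1] xyz [541.9 -47.6 102.1]
t 12.8 yaw 29.8 tz 0.007 q7 -1.08 F [ 0.7  0.  -0. ] xyz [541.9 -47.6 102.1]
t 13.1 yaw 13.8 tz -0.008 q7 -1.27 F [-0.  -0.1 -0.8] xyz [541.9 -47.6 102.1]
n 2299 mean [555.4 -59. ] ang -67.9 ends -55.48430348376886 33.453564781444 ((538.9141235351562, -45.322792053222656), (42.601619720458984, 101.45700073242188), 51.96055221557617)
```

View pics/w5.png

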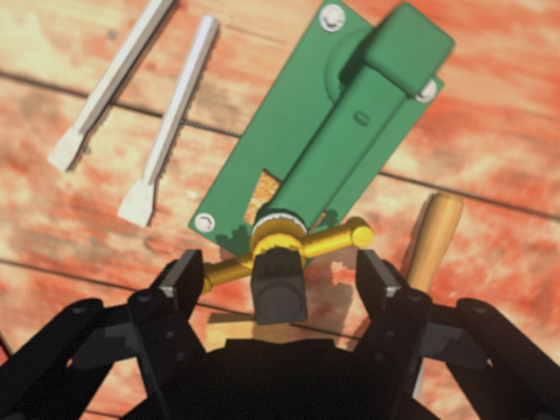

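Run:
```python
from h import *
c=camera_model("wrist");s=read_state();p=s["eef_pos"];R=np.radians(13.8)
P=ray(c,[[361,236],[206,285]],125)[:,:2];print(P,np.degrees(np.arctan2(*(P[0]-P[1])[::-1])),np.hypot(*(P[0]-P[1])))
y=np.array([np.sin(R),-np.cos(R),0])
for z in(102,112,122): print(z,px(c,[np.array([p[0],p[1],z])+k*y for k in(-38,38)]).round(0).tolist())
```

```text
[[565.03031677 -84.08598585]
 [517.33625716 -10.40436855]] -57.08504596269305 87.77074711279673
102 [[220.0, 243.0], [344.0, 243.0]]
112 [[216.0, 250.0], [348.0, 250.0]]
122 [[212.0, 258.0], [352.0, 257.0]]
```

Run:
```python
from h import *
c=camera_model("wrist");p=read_state()["eef_pos"];R=np.radians(13.8)
y=np.array([np.sin(R),-np.cos(R),0]);x=np.array([np.cos(R),np.sin(R),0])
for z in(105,115,125,135,145): print(z,*[px(c,[np.array([p[0],p[1],z])+a*x-b*y]).round(0).tolist() for a,b in((11,38),(11,52),(-11,38),(-11,52))])
i=cv2.imread("pics/w5.png");cv2.imwrite("pics/w5c.png",cv2.resize(i[220:340,120:280],None,fx=5,fy=5,interpolation=cv2.INTER_CUBIC))
```

```text
105 [[218.0, 228.0]] [[194.0, 228.0]] [[220.0, 261.0]] [[197.0, 261.0]]
115 [[214.0, 234.0]] [[189.0, 234.0]] [[216.0, 269.0]] [[192.0, 269.0]]
125 [[210.0, 241.0]] [[183.0, 241.0]] [[212.0, 278.0]] [[187.0, 278.0]]
135 [[205.0, 249.0]] [[177.0, 249.0]] [[208.0, 289.0]] [[181.0, 289.0]]
145 [[200.0, 258.0]] [[169.0, 258.0]] [[203.0, 300.0]] [[174.0, 300.0]]
```

View pics/w5c.png

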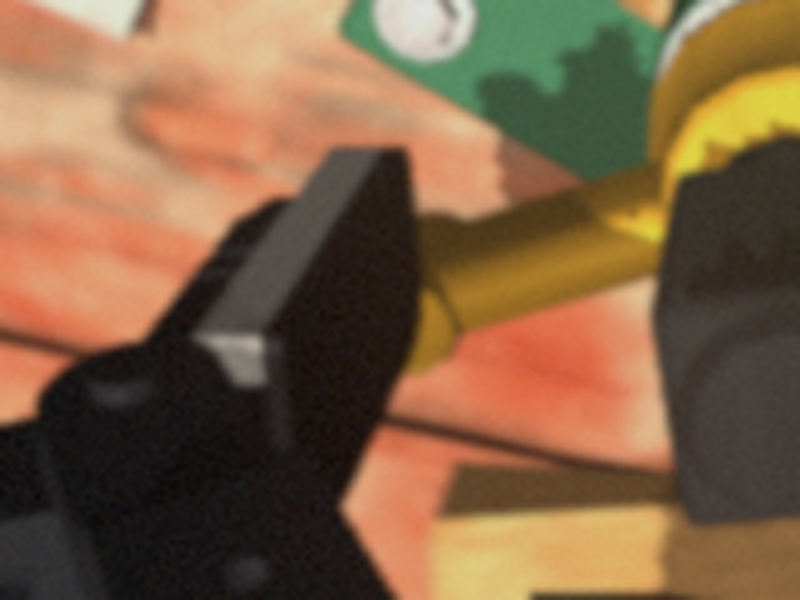

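The crop shows the fingertips standing level with the wing tops: about 25 mm behind the TCP at this opening. They passed over the wings without turning the nut, which is still at -57°. Half-closed fingers reach further forward and still clear the head, so I'll wind back to a long stroke with the opening near 45 mm.

```bash
python3 -m jog '{"angular":[[0,0,-10],[0,0,-20.6],[0,0,-31.2],[0,0,-41.8],[0,0,-52.4]],"travel":[[0,0,-1],[0,0,-2],[0,0,-3],[0,0,-3],[0,0,-3]],"fingers":[0.1,0.1,0.1,0.1,0.1]}' >/dev/null
python3 -m jog '{"angular":[[0,0,-10.6],[0,0,-21.2],[0,0,-31.8],[0,0,-42.4],[0,0,-53]],"travel":[[0,0,0],[0,0,0],[0,0,0],[0,0,0],[0,0,0]],"fingers":[0.1,0.1,0.1,0.1,0.1]}' >/dev/null
python3 -m jog '{"angular":[[0,0,-10.6],[0,0,-21.2],[0,0,-31.8],[0,0,-42.4],[0,0,-53]],"travel":[[0,0,0],[0,0,0],[0,0,0],[0,0,0],[0,0,0]],"fingers":[0.1,0.1,0.1,0.1,0.1]}' >/dev/null
python3 -m jog '{"angular":[[0,0,-10.6],[0,0,-21.2],[0,0,-31.8],[0,0,-42.4],[0,0,-53]],"travel":[[0,0,0],[0,0,0],[0,0,0],[0,0,0],[0,0,0]],"fingers":[0.1,0.1,0.2,0.35,0.48]}' >/dev/null
python3 -m jog '{"angular":[[0,0,-10],[0,0,-20],[0,0,-27],[0,0,-27]],"travel":[[0,0,0],[0,0,0],[0,0,0],[0,0,0]],"fingers":[0.48,0.48,0.48,0.48]}' >/dev/null
python3 st.py
python3 - <<'E'
from h import *
c=camera_model("wrist");s=read_state();p=s["eef_pos"];R=s["tool_rot"][2];i=get_image("wrist")[:,:,::-1]
y=np.array([np.sin(R),-np.cos(R),0]);x=np.array([np.cos(R),np.sin(R),0])
for o in(0,8,16,24,32): print(o,*[px(c,[p+[0,0,o]+a*x-b*y]).round(0).tolist() for a,b in((11,22),(6,22),(-6,22),(-11,22))])
cv2.imwrite("pics/w6.png",cv2.resize(i[190:350,140:400],None,fx=3,fy=3,interpolation=cv2.INTER_CUBIC))
E
```

```text
t 16.1 tcp [541.8 -48.  131.9] rpy [-180.     0.  -107.6] q [ 0.69  0.84 -1.12  1.88  0.89  1.03  2.02] tq [-0.007 -0.058  0.002] F [-0.7 -0.  -0.5] tau7 0.373 to axis tool xy mm [-0.6  0.2] w 44.7
0 [[243.0, 220.0]] [[243.0, 228.0]] [[244.0, 247.0]] [[244.0, 254.0]]
8 [[241.0, 225.0]] [[241.0, 233.0]] [[242.0, 252.0]] [[242.0, 260.0]]
16 [[239.0, 230.0]] [[240.0, 239.0]] [[240.0, 258.0]] [[241.0, 267.0]]
24 [[237.0, 236.0]] [[238.0, 245.0]] [[238.0, 265.0]] [[239.0, 274.0]]
32 [[235.0, 242.0]] [[235.0, 251.0]] [[236.0, 273.0]] [[237.0, 282.0]]
```

View pics/w6.png

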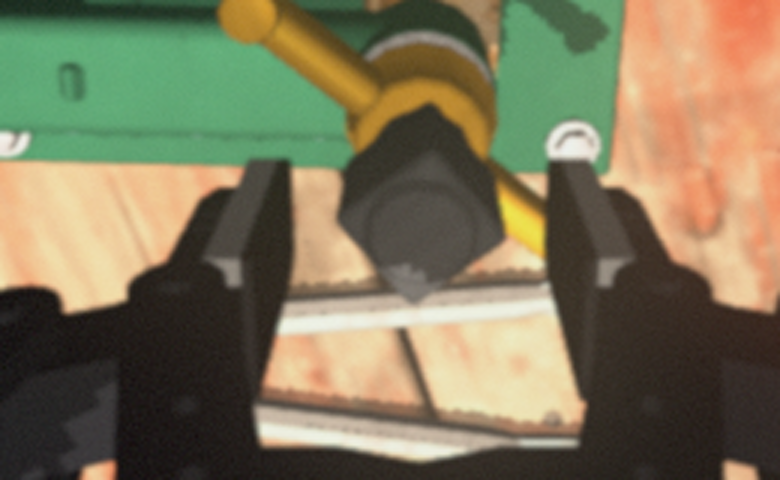

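Run:
```python
from h import *
c=camera_model("wrist");s=read_state();p=s["eef_pos"];R=s["tool_rot"][2]
y=np.array([np.sin(R),-np.cos(R),0]);x=np.array([np.cos(R),np.sin(R),0])
for o in(60,66,72,78,84,90): print(o,*[px(c,[p+[0,0,o]+a*x]).round(0)[0].tolist() for a in(38,20,11,0)])
print("cam rel", (c["T"][:3,3]-p)@np.c_[x,y,[0,0,1]])
# posts in full image coords from crop
P=ray(c,[[140+248/3,190+15/3],[140+205/3+0,190]],127);print(P)
# height of tip vs wing: two-view triangulate far post: w2 and now
c2=np.load("w2.npz")
A=[]
for cc,uv in((c2,[204+134/5,153+278/5]),(c2,[204+615/5,153+158/5]),(c,[140+248/3,190+15/3])):
    a=ray(cc,uv,100)[0];b=ray(cc,uv,150)[0];A.append((a,(b-a)/50))
for k in(0,1):
    a,u=A[k];b,v=A[2]
    t=np.linalg.lstsq(np.c_[u,-v],b-a,rcond=None)[0];print(k,a+u*t[0],b+v*t[1])
```

```text
60 [280.0, 205.0] [280.0, 249.0] [280.0, 270.0] [280.0, 294.0]
66 [280.0, 210.0] [280.0, 256.0] [280.0, 278.0] [280.0, 303.0]
72 [280.0, 215.0] [280.0, 264.0] [280.0, 287.0] [280.0, 313.0]
78 [280.0, 221.0] [280.0, 272.0] [280.0, 296.0] [280.0, 324.0]
84 [280.0, 228.0] [280.0, 282.0] [280.0, 307.0] [280.0, 336.0]
90 [280.0, 235.0] [280.0, 293.0] [280.0, 319.0] [280.0, 350.0]
cam rel [ 68.1360549   -0.31924477 164.13588221]
[[566.67385628 -82.44255778 127.        ]
 [573.73550289 -87.90077957 127.        ]]
0 [539.00105401 -12.43612239 186.99418081] [553.42284635 -91.39916596 176.58503835]
1 [567.24017978 -83.4113848  127.89535703] [566.45140533 -82.59291658 127.83240741]
```

Triangulation puts the post tops at z 127.9, as expected, while the picture puts the fingertips about 24 mm and the palm more than 85 mm above the reported TCP. I can go lower, and I'll do it in small steps while watching the force.

```bash
python3 -m jog '{"angular":[[0,0,-6],[0,0,-10],[0,0,-10],[0,0,-10]],"travel":[[-0.06,0,0.8],[-0.06,0,1.6],[-0.06,0,2.4],[-0.06,0,2.4]],"fingers":[0.48,0.48,0.48,0.48]}' >/dev/null; python3 st.py; python3 chk.py &&
python3 -m jog '{"angular":[[0,0,0],[0,0,0]],"travel":[[0,0,0.4],[0,0,0.8]],"fingers":[0.48,0.48]}' >/dev/null; python3 chk.py &&
python3 -m jog '{"angular":[[0,0,0],[0,0,0]],"travel":[[0,0,0.2],[0,0,0.4]],"fingers":[0.48,0.48]}' >/dev/null; python3 chk.py &&
python3 -m jog '{"angular":[[0,0,0],[0,0,0]],"travel":[[0,0,0.2],[0,0,0.4]],"fingers":[0.48,0.48]}' >/dev/null; python3 chk.py &&
python3 -m jog '{"angular":[[0,0,0],[0,0,0]],"travel":[[0,0,0.2],[0,0,0.3]],"fingers":[0.48,0.48]}' >/dev/null; python3 chk.py; python3 st.py
```

```text
t 16.65 tcp [541.5 -47.4 107.5] rpy [179.9  -0.  -97.6] q [ 0.69  0.89 -1.12  1.89  0.96  1.03  2.14] tq [-0.001 -0.011 -0.048] F [ 0.5  0.3 -0.1] tau7 -0.041 to axis tool xy mm [-0.1 -0.3] w 44.3
t 16.6 yaw -97.6 tz -0.048 q7 2.14 F [ 0.5  0.3 -0.1] xyz [541.5 -47.4 107.5]
t 16.9 yaw -97.6 tz -0.003 q7 2.13 F [ 0. -0.  0.] xyz [542.1 -47.2 100. ]
t 17.1 yaw -97.5 tz -0.012 q7 2.13 F [ 0.1  0.1 -0.5] xyz [541.9 -47.2  95.8]
t 17.4 yaw -97.5 tz 0.051 q7 2.12 F [-0.2 -0.5 -0.4] xyz [541.9 -47.2  91.8]
t 17.6 yaw -97.5 tz -0.006 q7 2.12 F [0.1 0.  0.4] xyz [541.8 -47.2  88.8]
t 17.65 tcp [541.8 -47.2  88.8] rpy [180.    0.  -97.5] q [ 0.68  0.91 -1.1   1.91  0.99  1.    2.12] tq [-0.001  0.045 -0.006] F [0.1 0.  0.4] tau7 0.006 to axis tool xy mm [0.1 0. ] w 44.4
```

```bash
python3 -m jog '{"angular":[[0,0,8],[0,0,16],[0,0,24]],"travel":[[0,0,0],[0,0,0],[0,0,0]],"fingers":[0.48,0.48,0.48]}' >/dev/null; python3 chk.py &&
python3 -m jog '{"angular":[[0,0,8],[0,0,16]],"travel":[[0,0,0],[0,0,0]],"fingers":[0.48,0.48]}' >/dev/null; python3 chk.py &&
python3 -m jog '{"angular":[[0,0,8],[0,0,16]],"travel":[[0,0,0],[0,0,0]],"fingers":[0.48,0.48]}' >/dev/null; python3 chk.py && python3 w.py w7 124
python3 st.py
```

```text
t 18.0 yaw -121.8 tz 0.078 q7 1.75 F [-0.6 -0.4 -0.8] xyz [541.6 -47.3  88.7]
t 18.3 yaw -137.8 tz 0.092 q7 1.50 F [ 0.2  0.  -1.6] xyz [541.6 -47.3  88.7]
t 18.5 yaw -153.8 tz 0.059 q7 1.27 F [ 0.2  0.3 -1.8] xyz [541.7 -47.3  88.8]
n 1429 mean [537.3 -58.7] ang 79.4 ends -36.50918482496019 49.00128911451736 ((537.2388305664062, -53.586891174316406), (31.992761611938477, 83.63119506835938), 0.8254994750022888)
t 18.57 tcp [541.7 -47.3  89. ] rpy [-180.   -0. -154.] q [ 0.58  0.81 -0.89  1.91  0.84  0.85  1.26] tq [ 0.025  0.08  -0.026] F [-1.  -0.1 -0.1] tau7 -0.06 to axis tool xy mm [-0.  -0.1] w 44.5
```

View pics/w7.png

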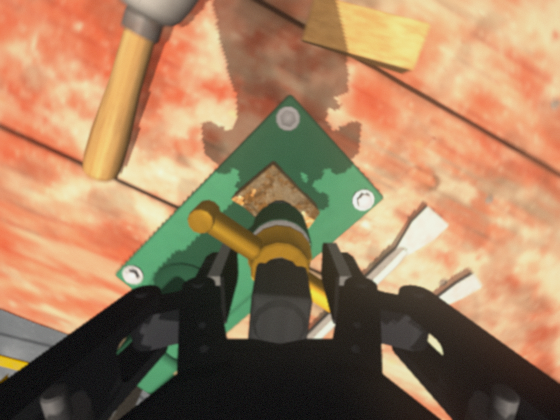

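The wing post now at (203,217) shows the nut following the fork, and the torque stays low. I'll keep running it down.

```bash
python3 -m jog '{"angular":[[0,0,8],[0,0,16]],"travel":[[0,0,0],[0,0,0]],"fingers":[0.48,0.48]}' >/dev/null; python3 chk.py &&
python3 -m jog '{"angular":[[0,0,8],[0,0,16]],"travel":[[0,0,0],[0,0,0]],"fingers":[0.48,0.48]}' >/dev/null && python3 chk.py &&
python3 -m jog '{"angular":[[0,0,8],[0,0,16]],"travel":[[0,0,0],[0,0,0]],"fingers":[0.48,0.48]}' >/dev/null && python3 chk.py &&
python3 -m jog '{"angular":[[0,0,8],[0,0,16]],"travel":[[0,0,0],[0,0,0]],"fingers":[0.48,0.48]}' >/dev/null && python3 chk.py &&
python3 -m jog '{"angular":[[0,0,8],[0,0,16]],"travel":[[0,0,0],[0,0,0]],"fingers":[0.48,0.48]}' >/dev/null && python3 chk.py &&
python3 -m jog '{"angular":[[0,0,8],[0,0,16]],"travel":[[0,0,0],[0,0,0]],"fingers":[0.48,0.48]}' >/dev/null && python3 chk.py &&
python3 -m jog '{"angular":[[0,0,8],[0,0,16]],"travel":[[0,0,0],[0,0,0]],"fingers":[0.48,0.48]}' >/dev/null && python3 chk.py &&
python3 -m jog '{"angular":[[0,0,8],[0,0,16]],"travel":[[0,0,0],[0,0,0]],"fingers":[0.48,0.48]}' >/dev/null && python3 chk.py &&
python3 -m jog '{"angular":[[0,0,8],[0,0,16]],"travel":[[0,0,0],[0,0,0]],"fingers":[0.48,0.48]}' >/dev/null && python3 chk.py &&
python3 -m jog '{"angular":[[0,0,8],[0,0,16]],"travel":[[0,0,0],[0,0,0]],"fingers":[0.48,0.48]}' >/dev/null && python3 chk.py
python3 st.py
```

```text
t 18.8 yaw -169.7 tz 0.082 q7 1.04 F [ 1.   0.2 -2. ] xyz [541.8 -47.2  88.9]
t 19.1 yaw 174.3 tz 0.030 q7 0.81 F [ 0.5 -0.5 -0.9] xyz [541.8 -47.2  88.8]
t 19.3 yaw 158.3 tz 0.032 q7 0.58 F [ 0.2 -0.4 -1.1] xyz [541.8 -47.3  88.8]
t 19.6 yaw 142.3 tz 0.048 q7 0.36 F [ 0.8 -0.5 -1.8] xyz [541.8 -47.3  88.8]
t 19.8 yaw 126.3 tz 0.015 q7 0.15 F [ 0.6 -1.5 -0.2] xyz [541.8 -47.4  88.8]
t 20.1 yaw 110.3 tz 0.031 q7 -0.06 F [ 0.3 -0.5 -2.3] xyz [541.7 -47.4  88.8]
t 20.3 yaw 94.3 tz 0.023 q7 -0.27 F [-0.3 -0.5 -2. ] xyz [541.7 -47.4  88.7]
t 20.6 yaw 78.3 tz 0.076 q7 -0.48 F [ 0.4  0.1 -1.8] xyz [541.6 -47.4  88.7]
t 20.8 yaw 62.4 tz 0.021 q7 -0.68 F [ 0.4 -0.3 -2. ] xyz [541.6 -47.2  88.7]
t 21.1 yaw 46.4 tz 0.070 q7 -0.88 F [-0.2 -0.5 -1.4] xyz [541.6 -47.1  88.7]
t 21.07 tcp [541.6 -47.1  88.7] rpy [-180.     0.    46.4] q [ 0.13  0.65 -0.14  1.92  0.16  0.58 -0.88] tq [-0.179 -0.025  0.07 ] F [-0.2 -0.5 -1.4] tau7 0.779 to axis tool xy mm [0.  0.3] w 44.5
```

```bash
python3 -m jog '{"angular":[[0,0,8],[0,0,16]],"travel":[[0,0,0],[0,0,0]],"fingers":[0.48,0.48]}' >/dev/null; python3 chk.py &&
python3 -m jog '{"angular":[[0,0,8],[0,0,16]],"travel":[[0,0,0],[0,0,0]],"fingers":[0.48,0.48]}' >/dev/null && python3 chk.py &&
python3 -m jog '{"angular":[[0,0,8],[0,0,16]],"travel":[[0,0,0],[0,0,0]],"fingers":[0.48,0.48]}' >/dev/null && python3 chk.py &&
python3 -m jog '{"angular":[[0,0,8],[0,0,16]],"travel":[[0,0,0],[0,0,0]],"fingers":[0.48,0.48]}' >/dev/null && python3 chk.py &&
python3 -m jog '{"angular":[[0,0,8],[0,0,16]],"travel":[[0,0,0],[0,0,0]],"fingers":[0.48,0.48]}' >/dev/null && python3 chk.py &&
python3 -m jog '{"angular":[[0,0,8],[0,0,16]],"travel":[[0,0,0],[0,0,0]],"fingers":[0.48,0.48]}' >/dev/null && python3 chk.py &&
python3 -m jog '{"angular":[[0,0,8],[0,0,16]],"travel":[[0,0,0],[0,0,0]],"fingers":[0.48,0.48]}' >/dev/null && python3 chk.py &&
python3 -m jog '{"angular":[[0,0,8],[0,0,16]],"travel":[[0,0,0],[0,0,0]],"fingers":[0.48,0.48]}' >/dev/null && python3 chk.py
python3 st.py
```

```text
t 21.3 yaw 30.4 tz 0.033 q7 -1.07 F [-0.1 -0.5 -1.8] xyz [541.7 -47.   88.7]
t 21.6 yaw 14.4 tz 0.028 q7 -1.27 F [ 1.1 -1.2 -1.8] xyz [541.8 -47.   88.7]
t 21.8 yaw -1.6 tz 0.103 q7 -1.46 F [ 0.7 -1.4 -2.3] xyz [542.  -47.   88.7]
t 22.1 yaw -17.6 tz 0.008 q7 -1.66 F [ 0.3 -0.6 -1. ] xyz [542.1 -47.1  88.7]
t 22.3 yaw -33.6 tz 0.057 q7 -1.85 F [ 1.7 -1.  -1.7] xyz [542.1 -47.2  88.7]
t 22.6 yaw -49.6 tz 0.042 q7 -2.05 F [ 0.1 -1.1 -3.1] xyz [542.1 -47.3  88.7]
t 22.8 yaw -65.6 tz 0.107 q7 -2.25 F [ 0.5 -0.8 -1.1] xyz [542.  -47.4  88.7]
t 23.1 yaw -81.6 tz 0.026 q7 -2.45 F [-0.7 -1.5 -0.8] xyz [541.8 -47.4  88.7]
t 23.07 tcp [541.8 -47.4  88.7] rpy [180.   -0.  -81.6] q [-0.27  0.7   0.48  1.93 -0.53  0.63 -2.45] tq [-0.357  0.007  0.026] F [-0.7 -1.5 -0.8] tau7 0.792 to axis tool xy mm [-0.1  0. ] w 44.3
```

```bash
python3 -m jog '{"angular":[[0,0,8],[0,0,16]],"travel":[[0,0,0],[0,0,0]],"fingers":[0.48,0.48]}' >/dev/null; python3 chk.py || exit
python3 -m jog '{"angular":[[0,0,-8],[0,0,-8],[0,0,-8],[0,0,-16]],"travel":[[0,0,0],[0,0,-1],[0,0,-2],[0,0,-2.2]],"fingers":[0.48,0.48,0.48,0.48]}' >/dev/null; python3 chk.py || exit
python3 -m jog '{"angular":[[0,0,-10.6],[0,0,-21.2],[0,0,-31.8],[0,0,-42.4],[0,0,-53]],"travel":[[0,0,0],[0,0,0],[0,0,0],[0,0,0],[0,0,0]],"fingers":[0.48,0.48,0.48,0.48,0.48]}' >/dev/null; python3 chk.py || exit
python3 -m jog '{"angular":[[0,0,-10.6],[0,0,-21.2],[0,0,-31.8],[0,0,-42.4],[0,0,-53]],"travel":[[0,0,0],[0,0,0],[0,0,0],[0,0,0],[0,0,0]],"fingers":[0.48,0.48,0.48,0.48,0.48]}' >/dev/null
python3 -m jog '{"angular":[[0,0,-10.6],[0,0,-21.2],[0,0,-31.8],[0,0,-42.4],[0,0,-53]],"travel":[[0,0,0],[0,0,0],[0,0,0],[0,0,0],[0,0,0]],"fingers":[0.48,0.48,0.48,0.48,0.48]}' >/dev/null
python3 -m jog '{"angular":[[0,0,-10.6],[0,0,-21.2],[0,0,-31.8],[0,0,-42.4],[0,0,-53]],"travel":[[0,0,0],[0,0,0],[0,0,0],[0,0,0],[0,0,0]],"fingers":[0.48,0.48,0.48,0.48,0.48]}' >/dev/null; python3 chk.py
python3 -m jog '{"angular":[[0,0,-10.6],[0,0,-21.2],[0,0,-31.8],[0,0,-42.4],[0,0,-53]],"travel":[[0,0,0],[0,0,0],[0,0,0],[0,0,0],[0,0,0]],"fingers":[0.48,0.48,0.48,0.48,0.48]}' >/dev/null
python3 -m jog '{"angular":[[0,0,-10.6],[0,0,-21.2],[0,0,-31.8],[0,0,-42.4],[0,0,-53]],"travel":[[0,0,0],[0,0,0],[0,0,0],[0,0,0],[0,0,0]],"fingers":[0.48,0.48,0.48,0.48,0.48]}' >/dev/null; python3 chk.py
python3 -m jog '{"angular":[[0,0,-10.6],[0,0,-21.2],[0,0,-31.8],[0,0,-34],[0,0,-34]],"travel":[[0,0,0],[0,0,0],[0,0,0],[0,0,0],[0,0,0]],"fingers":[0.48,0.48,0.48,0.48,0.48]}' >/dev/null; python3 st.py
```

```text
t 23.3 yaw -97.6 tz -0.006 q7 -2.65 F [-0.2 -2.7 -2.5] xyz [541.7 -47.4  88.6]
t 23.8 yaw -81.4 tz 0.023 q7 -2.46 F [-0.9  0.2 -0.1] xyz [542.5 -47.2 112.2]
t 24.4 yaw -28.3 tz 0.037 q7 -1.79 F [-0.3 -0.8  0. ] xyz [542.1 -47.4 111.7]
t 26.3 yaw 130.7 tz 0.051 q7 0.26 F [ 0.3 -0.   0.8] xyz [542.  -48.1 111.5]
t 27.6 yaw -123.3 tz 0.034 q7 1.76 F [ 0.2 -0.9 -0.1] xyz [541.9 -48.3 111.1]
t 28.2 tcp [541.9 -47.6 111. ] rpy [ 1.80e+02 -1.00e-01 -8.97e+01] q [ 0.7   0.9  -1.15  1.89  0.97  1.05  2.27] tq [ 0.058  0.008 -0.027] F [-0.4 -0.2 -0.2] tau7 0.116 to axis tool xy mm [-0.3  0.1] w 44.4
```

```bash
python3 -m jog '{"angular":[[0,0,0],[0,0,0],[0,0,0]],"travel":[[0,0,1],[0,0,2],[0,0,2.3]],"fingers":[0.48,0.48,0.48]}' >/dev/null; python3 chk.py || exit
python3 -m jog '{"angular":[[0,0,8],[0,0,16]],"travel":[[0,0,0],[0,0,0]],"fingers":[0.48,0.48]}' >/dev/null; python3 chk.py &&
python3 -m jog '{"angular":[[0,0,8],[0,0,16]],"travel":[[0,0,0],[0,0,0]],"fingers":[0.48,0.48]}' >/dev/null && python3 chk.py &&
python3 -m jog '{"angular":[[0,0,8],[0,0,16]],"travel":[[0,0,0],[0,0,0]],"fingers":[0.48,0.48]}' >/dev/null && python3 chk.py &&
python3 -m jog '{"angular":[[0,0,8],[0,0,16]],"travel":[[0,0,0],[0,0,0]],"fingers":[0.48,0.48]}' >/dev/null && python3 chk.py &&
python3 -m jog '{"angular":[[0,0,8],[0,0,16]],"travel":[[0,0,0],[0,0,0]],"fingers":[0.48,0.48]}' >/dev/null && python3 chk.py &&
python3 -m jog '{"angular":[[0,0,8],[0,0,16]],"travel":[[0,0,0],[0,0,0]],"fingers":[0.48,0.48]}' >/dev/null && python3 chk.py &&
python3 -m jog '{"angular":[[0,0,8],[0,0,16]],"travel":[[0,0,0],[0,0,0]],"fingers":[0.48,0.48]}' >/dev/null && python3 chk.py &&
python3 -m jog '{"angular":[[0,0,8],[0,0,16]],"travel":[[0,0,0],[0,0,0]],"fingers":[0.48,0.48]}' >/dev/null && python3 chk.py &&
python3 -m jog '{"angular":[[0,0,8],[0,0,16]],"travel":[[0,0,0],[0,0,0]],"fingers":[0.48,0.48]}' >/dev/null && python3 chk.py &&
python3 -m jog '{"angular":[[0,0,8],[0,0,16]],"travel":[[0,0,0],[0,0,0]],"fingers":[0.48,0.48]}' >/dev/null && python3 chk.py &&
python3 -m jog '{"angular":[[0,0,8],[0,0,16]],"travel":[[0,0,0],[0,0,0]],"fingers":[0.48,0.48]}' >/dev/null && python3 chk.py &&
python3 -m jog '{"angular":[[0,0,8],[0,0,16]],"travel":[[0,0,0],[0,0,0]],"fingers":[0.48,0.48]}' >/dev/null && python3 chk.py
python3 st.py
```

```text
t 28.6 yaw -89.6 tz 0.052 q7 2.24 F [ 0.1 -0.3 -0.6] xyz [541.2 -47.4  86.8]
t 28.8 yaw -105.8 tz 0.017 q7 1.99 F [ 0.1  1.2 -2.2] xyz [541.5 -47.2  87.4]
t 29.1 yaw -121.8 tz 0.053 q7 1.75 F [ 0.4 -0.5 -1.7] xyz [541.5 -47.2  87.5]
t 29.3 yaw -137.8 tz 0.067 q7 1.51 F [ 0.4 -0.5 -2.5] xyz [541.6 -47.2  87.5]
t 29.6 yaw -153.8 tz 0.104 q7 1.27 F [ 0.1  0.  -1.6] xyz [541.7 -47.1  87.6]
t 29.8 yaw -169.8 tz 0.087 q7 1.04 F [ 1.1  0.7 -2.6] xyz [541.7 -47.2  87.6]
t 30.1 yaw 174.2 tz 0.042 q7 0.81 F [ 0.5 -0.7 -2.3] xyz [541.8 -47.2  87.6]
t 30.3 yaw 158.2 tz 0.097 q7 0.58 F [-0.2 -0.3 -1.1] xyz [541.9 -47.3  87.6]
t 30.6 yaw 142.2 tz 0.011 q7 0.36 F [ 1.1 -0.6 -2.2] xyz [541.8 -47.3  87.6]
t 30.8 yaw 126.2 tz 0.072 q7 0.15 F [-0.1 -1.3 -2. ] xyz [541.8 -47.4  87.6]
t 31.1 yaw 110.2 tz 0.026 q7 -0.06 F [ 0.2 -0.7 -0.7] xyz [541.7 -47.4  87.6]
t 31.3 yaw 94.2 tz 0.091 q7 -0.27 F [ 0.  -1.5 -1.4] xyz [541.7 -47.5  87.6]
t 31.6 yaw 78.3 tz 0.358 q7 -0.47 F [ 0.4 -1.6 -3. ] xyz [541.6 -47.5  87.5]
t 31.57 tcp [541.6 -47.5  87.5] rpy [-180.     0.    78.3] q [ 0.23  0.66 -0.29  1.92  0.32  0.6  -0.47] tq [-0.208 -0.135  0.358] F [ 0.4 -1.6 -3. ] tau7 0.508 to axis tool xy mm [0.2 0.1] w 44.3
```

```bash
python3 -m jog '{"angular":[[0,0,0]],"travel":[[0,0,0]],"fingers":[0.48]}' >/dev/null; python3 chk.py
python3 -m jog '{"angular":[[0,0,3]],"travel":[[0,0,0]],"fingers":[0.48]}' >/dev/null; python3 chk.py
python3 -m jog '{"angular":[[0,0,3]],"travel":[[0,0,0]],"fingers":[0.48]}' >/dev/null; python3 chk.py
python3 -m jog '{"angular":[[0,0,0],[0,0,0]],"travel":[[0,0,0],[0,0,0]],"fingers":[0.48,0.48]}' >/dev/null; python3 chk.py
```

```text
t 31.7 yaw 78.6 tz 0.151 q7 -0.47 F [ 1.  -1.6 -3.6] xyz [541.6 -47.4  87.6]
t 31.8 yaw 75.6 tz 0.353 q7 -0.51 F [ 0.5 -2.3 -3.9] xyz [541.6 -47.4  87.5]
t 31.9 yaw 72.6 tz 0.480 q7 -0.54 F [ 0.6 -1.4 -4.8] xyz [541.6 -47.4  87.5]
t 32.2 yaw 72.6 tz 0.400 q7 -0.54 F [ 0.5 -1.6 -5.5] xyz [541.6 -47.4  87.6]
```

```bash
python3 -m jog '{"angular":[[0,0,2]],"travel":[[0,0,0]],"fingers":[0.48]}' >/dev/null; python3 chk.py
python3 -m jog '{"angular":[[0,0,1]],"travel":[[0,0,0]],"fingers":[0.48]}' >/dev/null; python3 chk.py
python3 -m jog '{"angular":[[0,0,1]],"travel":[[0,0,0]],"fingers":[0.48]}' >/dev/null; python3 chk.py
```

```text
t 32.3 yaw 70.4 tz 0.418 q7 -0.57 F [ 1.9 -2.7 -6.6] xyz [541.7 -47.4  87.6]
t 32.5 yaw 69.4 tz 0.486 q7 -0.58 F [ 1.3 -2.1 -7.4] xyz [541.6 -47.4  87.6]
t 32.6 yaw 68.4 tz 0.402 q7 -0.60 F [ 1.9 -3.1 -8.3] xyz [541.6 -47.4  87.7]
```

```bash
python3 -m jog '{"angular":[[0,0,1.5]],"travel":[[0,0,0]],"fingers":[0.48]}' >/dev/null; python3 chk.py
python3 -m jog '{"angular":[[0,0,1.5]],"travel":[[0,0,0]],"fingers":[0.48]}' >/dev/null; python3 chk.py
python3 -m jog '{"angular":[[0,0,1]],"travel":[[0,0,0]],"fingers":[0.48]}' >/dev/null; python3 chk.py
python3 -m jog '{"angular":[[0,0,0.5]],"travel":[[0,0,0]],"fingers":[0.48]}' >/dev/null; python3 chk.py
```

```text
t 32.7 yaw 66.9 tz 0.584 q7 -0.61 F [ 1.7 -2.9 -9.8] xyz [541.6 -47.4  87.7]
t 32.8 yaw 65.4 tz 0.505 q7 -0.63 F [  0.9  -2.4 -10.3] xyz [541.6 -47.4  87.7]
t 33.0 yaw 64.4 tz 0.513 q7 -0.65 F [  1.4  -3.1 -11.4] xyz [541.6 -47.4  87.7]
t 33.1 yaw 63.9 tz 0.464 q7 -0.65 F [  2.4  -3.3 -11.7] xyz [541.7 -47.4  87.7]
```

```bash
python3 -m jog '{"angular":[[0,0,0],[0,0,0],[0,0,0]],"travel":[[0,0,0],[0,0,0],[0,0,0]],"fingers":[0.48,0.48,0.48]}' >/dev/null; python3 chk.py
python3 -m jog '{"angular":[[0,0,-4],[0,0,-8],[0,0,-8],[0,0,-8],[0,0,-8]],"travel":[[0,0,0],[0,0,0],[0,0,-1],[0,0,-2.5],[0,0,-5]],"fingers":[0.48,0.48,0.48,0.48,0.48]}' >/dev/null; python3 chk.py
python3 -m jog '{"angular":[[0,0,0],[0,0,0],[0,0,0],[0,0,0]],"travel":[[0,0,-4],[0,0,-8],[0,0,-8],[0,0,-8]],"fingers":[0.3,0.1,0.1,0.1]}' >/dev/null; python3 st.py
python3 - <<'E'
from h import *
c=camera_model("wrist");i=get_image("wrist")[:,:,::-1];np.savez("w8.npz",**c);cv2.imwrite("pics/w8full.png",i)
u=px(c,[[541.8,-47.3,165.5]])[0].astype(int);x0,y0=np.maximum(u-[80,70],0);print(x0,y0)
cv2.imwrite("pics/w8.png",cv2.resize(i[y0:y0+120,x0:x0+160],None,fx=5,fy=5,interpolation=cv2.INTER_CUBIC))
E
```

```text
t 33.5 yaw 64.0 tz 0.447 q7 -0.65 F [  1.4  -4.3 -13.2] xyz [541.6 -47.4  87.7]
t 34.1 yaw 71.9 tz 0.030 q7 -0.52 F [ 0.4 -1.1  1. ] xyz [541.9 -46.7 139.5]
t 34.58 tcp [541.7 -47.1 218.7] rpy [179.9  -0.   71.9] q [ 0.26  0.48 -0.33  1.8   0.19  0.89 -0.47] tq [0.053 0.047 0.006] F [-0.4 -0.1 -0.2] tau7 -0.002 to axis tool xy mm [-0.2  0.2] w 76.5
199 146
```

View pics/w8.png

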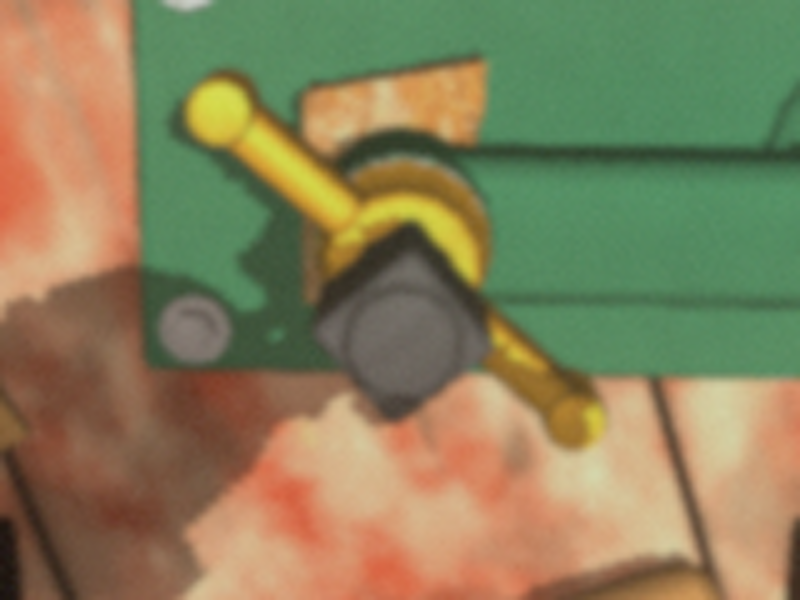

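Run:
```python
from h import *
c=np.load("w8.npz");C=ray(c,np.array([[404,342],[315,325],[490,335],[412,250],[395,418]])/5+[199,146],165)[:,:2]
d=C[1:]-C[0];print(C[0],np.degrees(np.arctan2(d[:,1],d[:,0]))%90,"expected 63")
d=C[2]-C[1];e=C[3]-C[4];print(np.degrees(np.arctan2(d[1],d[0]))%90,np.degrees(np.arctan2(e[1],e[0]))%90)
# stone orange corners (top z=38) in w3 and w8
c3=np.load("w3.npz")
print(ray(c3,np.array([[278,100],[468,62]])/5+[200,151],38)[:,:2],ray(c,np.array([[303,90],[487,60]])/5+[199,146],38)[:,:2])
```

```text
[542.88820921 -45.86352297] [60.65460172 76.89142817 67.30428471 65.60481075] expected 63
68.57475770711987 66.5201426158684
[[528.19344891 -18.14615034]
 [570.05599593 -24.58747198]] [[526.99046305 -18.01833205]
 [570.57858967 -24.73311671]]
```

```bash
python3 -c "
from cell import *
print(finish_job())"
```

```text
the job is handed in; nothing more can be done
None
```

The spindle and wing nut are both set and the job is handed in, at about 35 s of the 72 s allowed. No verdict came back, and the stone and nut forces below are inferred from torque, not measured.

- **Spindle:** I gripped the square head and turned it 142° clockwise. The torque rose from about 0.05 to about 0.14 N m, which I put at 20–40 N on the stone.
- **Wing nut:** I ran it down nearly two turns with the part-closed fingers straddling the head and pushing both wings. It met the shims and I tightened it to about 0.5 N m. Readings scatter: 0.46–0.58 N m while turning, about 0.45 at rest.
- **Final state:** The gripper is open, clear above the clamp, with no force on the tool. The last picture shows the stone within about 1.3 mm of where it was. The tools were not measured at the end, but no contact with them was felt.

**Checks that failed or disagreed:**
- **Fingertip height:** The first try at turning the nut passed over the wings without turning it. In the pictures the fingertips stood about 24 mm above the reported TCP, so I worked lower and watched the force.
- **Spindle axis:** Camera and motion estimates differed by about 1.4 mm; I used the motion one.
- **Head angle:** In the last picture the head is about 3° counter-clockwise of where I left it. That is about the accuracy of the measurement, so I cannot tell whether the nut moved it.
- **Picture budget:** I viewed 12 pictures against the budget of 10.

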